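# Seat the tin's lid and show its rear seating line to the inspection camera by mirror

### The arm

A 7-joint arm with a two-finger parallel gripper is mounted at the origin on a cart in front of the work surface, level with it; the furniture and walls round the work are solid. World frame = base frame: x ahead of the robot, y to its left, z up, the work surface at z = 0. Lengths are in m, angles in rad, forces in N, time in s.
With the tool pointing down it reaches from about 0.4 to 0.875 m from the base axis. Payload 6.5 kg.
Tool frame: the origin (TCP) lies on the centre line of the jaws, within the pads' length; the fingertips stand 25 mm ahead of it and the grasp point (between the pads) lies 6 mm ahead of it; z points along the fingers, y is the line along which they close (so a half turn about z gives the same grasp; the last joint's range is limited). The gripper opens to 85 mm and grips with 20 to 120 N. Pads are 22 mm wide; open, the fingers measure 114 mm over their backs; the gripper's body (76 mm by 85 mm) begins 54 mm behind the grasp point. The pads swing forward as they close: fully open they stand 13 mm farther back than shut.
Start: joints at [1.088, 0.536, -0.004, 1.538, 0.003, 1.067, -0.071], TCP at [0.263, -0.594, 0.256] pointing down, gripper open.
Joint ranges: [-2.7, 2.7], [-0.37, 2.16], [-1.27, 1.26], [0.24, 2.4], [-1.31, 4.45], [0.19, 1.91], [-2.76, 2.76]. Speed limits (rad/s): [2.39, 2.39, 3.14, 3.14, 3.14, 3.14, 3.14].

### API

Orientations are given as a unit quaternion [w, x, y, z].
In Python, from workcell import bot, vision gives the robot as it stands (bot), with the cameras (vision).
- The arm moves only by the tool step_hand, called as name(argument=value, ...) on one line, values as JSON. Schema: {"type":"object","properties":{"motion":{"type":"array","items":{"type":"array","prefixItems":[{"type":"array","items":{"type":"number"},"minItems":3,"maxItems":3},{"type":"array","items":{"type":"number"},"minItems":3,"maxItems":3}],"minItems":2,"maxItems":2},"minItems":1,"maxItems":5},"aperture":{"type":"number"},"only":{"type":"string"},"quiet":{"type":"boolean"},"lines":{"type":"string"}},"required":["motion"],"additionalProperties":false}. motion is a list of rows, 1 to 5 of them, each written [[dx, dy, dz], [rx, ry, rz]]: dx, dy, dz in m, then a rotation vector rx, ry, rz in rad; each row is the pose to reach, as a shift and turn from the pose commanded when the call began, along the tool's axes at that moment; what a row does not reach only later rows make up. A row lasts 1/10 s, in which the tool goes at most 0.05 m and 0.15 rad, less where a joint would pass 70% of its speed; a pose out of reach is approached as far as the arm can. aperture is the opening from 0.0 (shut) to 1.0 (fully open), set as the call begins (left out keeps the last). The fingers move at their own pace and stop on an object; the grip force is fixed at half the most. Time passes only in rows, so rows that do not move let the fingers close. The tool returns the time, the measured TCP pose, the force, the opening and the grip force at its end. only (a regular expression) keeps the lines of the reply that match it, lines (a string "A,B") keeps lines A to B, and quiet returns only ok. Input that does not fit is refused with a message, and nothing moves.
- bot.sense(): the state, without advancing time (a new reading comes with each control period).
- vision.read_camera(name): name is "side" or "top" or "wrist"; returns a dict with "image" (384x512x3 uint8, red, green, blue), "K" (3x3 intrinsics, pixels), "dist_coeffs" ([k1, k2, p1, p2, k3] as OpenCV has them; the pictures are not rectified), "rvec" (rotation vector, rad) and "tvec" (3), from world to camera coordinates, as OpenCV has them. Camera axes: x right, y down, z forward; pixel columns grow to the right and rows downward; lengths in m; the calibration is good to about 2 mm. A picture is of the moment at which its call begins. There is no depth.
- bot.close_job(): hands the job in; it is judged then, once.
The state is a dict: "t": time; "qpos": joint angles; "joint_velocities": joint speeds; "effort": joint torques, N m; "position": TCP position; "tool_rot": TCP orientation; "wrist_force": force on the tool from outside, world axes, zero at the start; "wrist_torque": the same for the moment, N m; "grip_width": opening from 0.0 (shut) to 1.0 (fully open); "grasp_force": force on a finger pad.
Only numpy, scipy, OpenCV 4.12 (cv2) and the standard library are available. Lean on these libraries where they do the work, as an engineer would, in place of code of your own. Each camera call takes 0.05 s, during which the arm holds its last target. There are 200 camera calls.

### The job

The coffee tin's press-on lid is standing proud: press it down until it is fully home, leaving the tin where it stands. Then grip the red wing knob and turn the sprung mirror until the inspection camera on the rail sees the tin's green seating line, which faces away from you, reflected in the middle of the mirror. Finish while still gripping the knob and holding the mirror still at that angle, because it springs back when let go; do not disturb the other things on the bench.

Things in the scene. Friction and masses are not known exactly. Their poses are not given: they have to be found in the camera images.
- tin: upright round coffee tin, bare metal with a brown paper band, 86 mm in diameter, 107 to 116 mm tall with its black lid, loose, 0.3 to 0.7 kg; origin at the centre of its underside, z up, x towards the green seating line
- lid (a joint): how far the black press-on lid stands proud of fully home, in m: 0 = home (closed gap, lid skirt meets the tin's shoulder), starts at 4 to 7 mm with a bright band showing under the skirt; it slides straight down with about 8 N of friction and stays where it is pushed, then stops hard at 0
- lid_top (a point): centre of the flat top of the lid, 72 mm across inside a 1.5 mm rim; 107 mm above the tin's underside when home
- mark (a point): middle of the green seating line: an upright printed stripe 10 mm wide on the side of the tin, lower half on the tin and upper half on the lid skirt, 43 mm from the tin's axis along its own x, 88 mm above its underside; a green tick 14 mm long on top of the lid, at the rim, lies directly above it, so it can be located from above
- mirror_station: inspection station fixed to the bench: aluminium rail 40 mm wide, 22 mm high, with the swivel mirror near one end and a blue camera near the other. Origin on the bench under the mirror's upright hinge axis, z up, y along the rail from the mirror to the camera; the rail runs from y = -53 to 333 mm, the camera is 30 mm wide, its bracket 115 mm tall. The tin stands on its -x side
- camera_lens (a point): front of the camera's lens, 240 mm from the mirror's axis along the rail, 98 mm above the bench; it looks straight along the rail at the centre of the mirror and its narrow view takes in little more than the mirror
- mirror_head: flat mirror 64 mm square in a black frame 72 mm square, upright, red knob on top; turns about an upright axis through the centre of its face. Origin there, 98 mm above the bench, z up, own y is the normal of the reflecting face. At rest sprung against its park stop, facing the camera squarely; turns from there anticlockwise seen from above (towards the tin), up to 1.2 rad
- mirror_knob (a point): centre of the mirror's red wing knob: an upright flat bar 40 mm wide (parallel to the mirror's face, its own x), 12 mm thick (own y), from 140 to 176 mm above the bench, 2 mm behind the hinge axis; it turns with the mirror, against a return spring of 0.1 N m per rad, 0.035 N m at park
- reflected_view (a point): the camera's line of sight after the mirror (no visible part): origin at the centre of the mirror's face, own y along the middle of the reflected view, z up; it turns twice as far as the mirror, so that it meets the line when the mirror's normal halves the angle between the directions to the camera and to the line
- counter: bystander: small round white tally counter, 52 mm across, 18 mm high, loose
- red_marker: bystander: red marker pen lying to the right of the tin, 138 mm long, loose
- brass_weight: bystander: brass weight behind the rail, 29 mm across, 46 mm high, loose
- clear_tape: bystander: roll of clear tape behind the camera, 72 mm across, 19 mm high, loose

How it is judged:
By the outcome, as a careful person would: the job done as asked, in the order asked, and still so for the second after the job is handed in, while the arm keeps its last pose, push and grip.
It also fails if it takes over 43 s, if anything falls off the work surface, if the arm or the gripper's body presses on something with over 40 N, if the wrist force passes 120 N, or if a joint passes its speed limit or range.

## Working session

There is one attempt and no reset: what is moved stays moved. The work goes in short steps, Python scripts to look and compute and a tool call to move; the robot and the scene stay as the last step left them, time stands still between calls to the robot, and variables do not carry over. Pictures are saved under pics/ and viewed, at most 10 in all, crops included, and the job is handed in when it is done.

```bash
ls; mkdir -p pics
```

Create h.py:
```python
import numpy as np, cv2
from workcell import bot, vision
from scipy.spatial.transform import Rotation as R
def cam(n):
    c=vision.read_camera(n); return c
def save(c,f): cv2.imwrite('pics/'+f,c['image'][:,:,::-1])
def ray(c,uv):
    p=cv2.undistortPoints(np.array([[uv]],float),c['K'],np.array(c['dist_coeffs']))[0,0]
    M=cv2.Rodrigues(np.array(c['rvec'],float))[0]; t=np.array(c['tvec']).ravel()
    return -M.T@t, M.T@np.array([p[0],p[1],1])
def onz(c,uv,z):
    o,d=ray(c,uv); return o+d*(z-o[2])/d[2]
def proj(c,P):
    return cv2.projectPoints(np.array(P,float).reshape(-1,1,3),np.array(c['rvec'],float),np.array(c['tvec'],float),c['K'],np.array(c['dist_coeffs']))[0][:,0]
```

Run:
```python
from h import *
np.set_printoptions(precision=4,suppress=True)
import pickle
for n in ['top','side']:
    c=cam(n); save(c,n+'0.png'); pickle.dump(c,open(n+'0.pkl','wb')); print(n,ray(c,(256,192)))
s=bot.sense(); print(s['t'],s['position'],s['tool_rot'],R.from_quat(np.roll(s['tool_rot'],-1)).as_matrix())
```

```text
pics
workcell.py
top (array([0.4359, 0.0506, 1.3384]), array([ 0.1214,  0.0017, -0.9926]))
side (array([0.6275, 0.9181, 0.8323]), array([-0.0197, -0.7606, -0.6493]))
0.1 [ 0.2629 -0.5939  0.2555] [-0.0007  0.9784  0.207  -0.0002] [[ 0.9143  0.4049 -0.0008]
 [ 0.4049 -0.9143  0.0014]
 [-0.0001 -0.0015 -1.    ]]
```

View pics/top0.png

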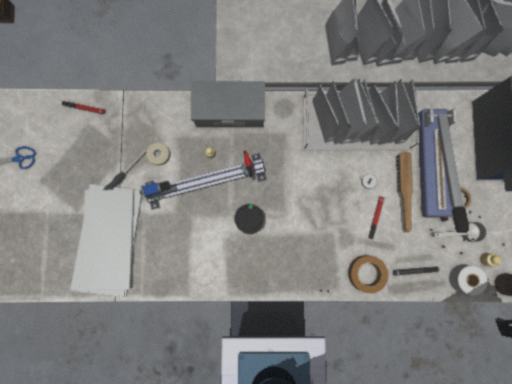

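View pics/side0.png

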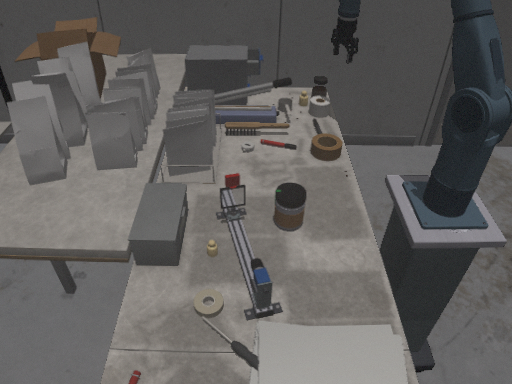

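The top view shows the lid at about (250,219) with its tick at (250,206), the red knob at (248,158) and the blue camera at (151,189). The side view shows the tin at (290,205), the knob at (232,180) and the mirror frame at (233,197). I'll enlarge both.

Run:
```python
import cv2,numpy as np
a=cv2.imread('pics/top0.png')[140:245,135:280]; b=cv2.imread('pics/side0.png')[160:320,200:320]
cv2.imwrite('pics/t1.png',cv2.resize(a,None,fx=5.5,fy=5.5,interpolation=cv2.INTER_CUBIC))
cv2.imwrite('pics/s1.png',cv2.resize(b,None,fx=3.7,fy=3.7,interpolation=cv2.INTER_CUBIC))
```

```text
(no output)
```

View pics/t1.png

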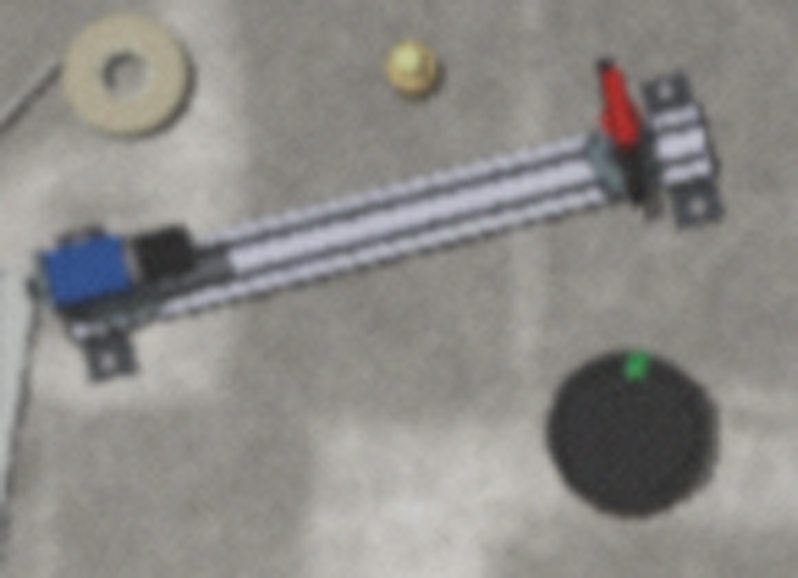

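View pics/s1.png

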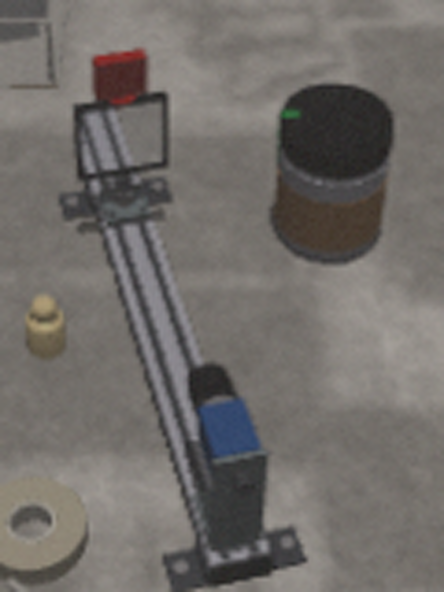

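Create fit.py:
```python
from h import *
import pickle
from scipy.optimize import least_squares
np.set_printoptions(precision=4,suppress=True)
T=pickle.load(open('top0.pkl','rb')); S=pickle.load(open('side0.pkl','rb'))
ut=lambda u,v:np.array([135+(u+.5)/5.5-.5,140+(v+.5)/5.5-.5])
us=lambda u,v:np.array([200+(u+.5)/3.7-.5,160+(v+.5)/3.7-.5])
def W(p,P):
    c,s=np.cos(p[2]),np.sin(p[2]); P=np.atleast_2d(P)
    return np.c_[p[0]+c*P[:,0]-s*P[:,1],p[1]+s*P[:,0]+c*P[:,1],P[:,2]]
m=.001
obsT=[((20,-53,22),ut(695,105)),((-20,-53,22),ut(717,170))]
obsS=[((36,0,134),us(75,107)),((-36,0,134),us(166,95)),((-36,0,62),us(168,160)),((36,0,62),us(80,178)),
((20,4,176),us(94,57)),((-20,4,176),us(146,51))]
def res(p):
    return np.r_[(proj(T,W(p,[np.array(o[0])*m for o in obsT]))-[o[1] for o in obsT]).ravel(),
                 (proj(S,W(p,[np.array(o[0])*m for o in obsS]))-[o[1] for o in obsS]).ravel(),
                 ]
r=least_squares(res,[.6,0.05,.2],loss='soft_l1'); print(r.x,r.fun.reshape(-1,2))
print('lens expected top px',proj(T,W(r.x,[[0,.24,.098],[0,.333,.022],[0,.333,.115]])))
for z in (.111,.113): print('lid',onz(T,ut(633,434),z),'tick',onz(T,ut(637,366),z))
# lid from side: ellipse centre approx
print('lid side',onz(S,us(336,133),.112), 'tick', onz(S,us(291,114),.112))
# overlay
for c,f in ((T,'top'),(S,'side')):
    im=c['image'][:,:,::-1].copy(); k=5.5 if f=='top' else 3.7
    o=(135,140) if f=='top' else (200,160)
    im=im[o[1]:o[1]+(105 if f=='top' else 160),o[0]:o[0]+(145 if f=='top' else 120)]
    im=cv2.resize(im,None,fx=k,fy=k,interpolation=cv2.INTER_CUBIC)
    def poly(P,col):
        q=((proj(c,P)-o+.5)*k-.5); cv2.polylines(im,[np.round(q).astype(int)],True,col,1)
    b=lambda L:W(r.x,np.array(L)*m)
    poly(b([(20,-53,22),(-20,-53,22),(-20,333,22),(20,333,22)]),(0,255,255))
    poly(b([(36,0,134),(-36,0,134),(-36,0,62),(36,0,62)]),(255,255,0))
    poly(b([(20,4,176),(-20,4,176),(-20,4,140),(20,4,140)]),(255,0,255))
    poly(b([(20,4,176),(-20,4,176),(-20,-8,176),(20,-8,176)]),(255,0,255))
    lc=onz(T,ut(633,434),.112); a=np.linspace(0,6.28,60)
    for h in (.112,.107,0): poly(np.c_[lc[0]+.043*np.cos(a),lc[1]+.043*np.sin(a),0*a+h],(0,255,0))
    cv2.imwrite(f'pics/ov_{f}.png',im)
```

```bash
python3 fit.py; python3 -c "
import cv2,numpy as np
a=cv2.imread('pics/ov_top.png');b=cv2.imread('pics/ov_side.png')
b=cv2.resize(b,None,fx=.98,fy=.98)
a=cv2.resize(a,None,fx=.45,fy=.45)
o=np.zeros((600,800,3),np.uint8);o[:b.shape[0],:b.shape[1]]=b;o[:a.shape[0],438:438+a.shape[1]]=a[:, :362]
cv2.imwrite('pics/ov.png',o)"
```

```text
[0.6713 0.078  0.2735] [[ 1.5098 -0.2468]
 [ 0.9098 -0.1567]
 [-0.245   0.2172]
 [ 0.4933 -0.8354]
 [-0.0676  0.7868]
 [-0.5835  0.2932]
 [ 0.1592  1.6587]
 [ 0.5717  0.914 ]]
lens expected top px [[169.9025 185.6026]
 [146.0563 196.7694]
 [137.7026 193.2697]]
lid [0.5078 0.0711 0.111 ] tick [0.5441 0.0691 0.111 ]
lid [0.5077 0.0711 0.113 ] tick [0.5439 0.069  0.113 ]
lid side [0.5098 0.0886 0.112 ] tick [0.5426 0.0669 0.112 ]
```

View pics/ov.png

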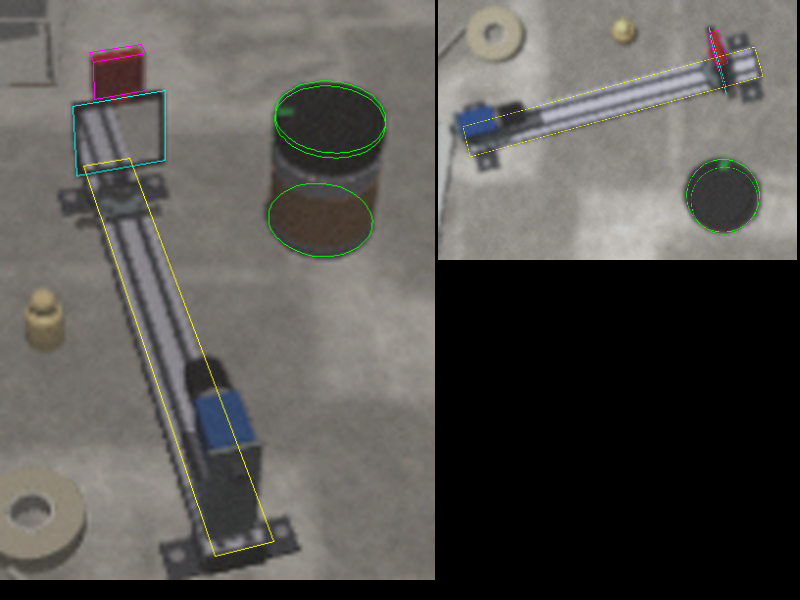

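The overlay fits the mirror, knob and lid well. The yaw is slightly too large, because the rail's far end is off, so I'm adding rail-edge constraints and refitting.

Run:
```python
s=open('fit.py').read()
s=s.replace("                 ]\n","                 *[ld(c,p,x,q) for c,x,q in L]]\n").replace("def res(p)","""L=[(T,.02,ut(230,231)),(T,.02,ut(590,138)),(T,-.02,ut(180,316)),(T,-.02,ut(590,209)),(S,.02,us(118,262)),(S,.02,us(170,438)),(S,-.02,us(150,225)),(S,-.02,us(188,335))]
def ld(c,p,x,q):
    a,b=proj(c,W(p,[[x,-.05,.022],[x,.33,.022]])); d=(b-a)/np.linalg.norm(b-a); e=q-a
    return d[0]*e[1]-d[1]*e[0]
def res(p)""").replace("r.fun.reshape(-1,2)","r.fun[:16].reshape(-1,2),r.fun[16:]")
s=s.replace("# overlay","""
lc=onz(T,ut(633,434),.112); tk=onz(T,ut(637,366),.112)
ax=(tk-lc)[:2]; ax/=np.linalg.norm(ax); mk=lc[:2]+.043*ax
st=r.x; dc=np.array([-np.sin(st[2]),np.cos(st[2])]); dm=mk-st[:2]
ang=(np.arctan2(dm[1],dm[0])-np.arctan2(dc[1],dc[0]))%(2*np.pi)
print('mark',mk,'dist',np.linalg.norm(dm),'mirror turn',ang/2,'brg tin axis',np.arctan2(ax[1],ax[0]),'dir to mark',np.arctan2(-dm[1],-dm[0]))
s=bot.sense();print('tool yaw', np.arctan2(*R.from_quat(np.roll(s['tool_rot'],-1)).as_matrix()[[1,0],1]))
# overlay""")
open('fit.py','w').write(s)
```

```bash
python3 fit.py; python3 -c "
import cv2,numpy as np
a=cv2.imread('pics/ov_top.png');b=cv2.imread('pics/ov_side.png')
b=cv2.resize(b,None,fx=.98,fy=.98)
a=cv2.resize(a,None,fx=.45,fy=.45)
o=np.zeros((600,800,3),np.uint8);o[:b.shape[0],:b.shape[1]]=b;o[:a.shape[0],438:438+a.shape[1]]=a[:, :362]
cv2.imwrite('pics/ov2.png',o)"
```

```text
[0.6713 0.078  0.2632] [[ 1.6075 -0.1224]
 [ 0.8832  0.0022]
 [-0.2982  0.1404]
 [ 0.5026 -0.7466]
 [-0.0586  0.8769]
 [-0.6348  0.2153]
 [ 0.1017  1.6221]
 [ 0.5501  0.9686]] [-0.3894 -0.6626 -0.5101 -0.7324 -0.6659  0.4756  1.5411  1.9081]
lens expected top px [[169.692  184.7875]
 [145.7906 195.7041]
 [137.419  192.125 ]]
lid [0.5078 0.0711 0.111 ] tick [0.5441 0.0691 0.111 ]
lid [0.5077 0.0711 0.113 ] tick [0.5439 0.069  0.113 ]
lid side [0.5098 0.0886 0.112 ] tick [0.5426 0.0669 0.112 ]
mark [0.5507 0.0687] dist 0.1209842581758598 mirror turn 0.6924402602168076 brg tin axis -0.05555771569889971 dir to mark 0.07727707980584866
tool yaw -1.1538827961598899
```

View pics/ov2.png

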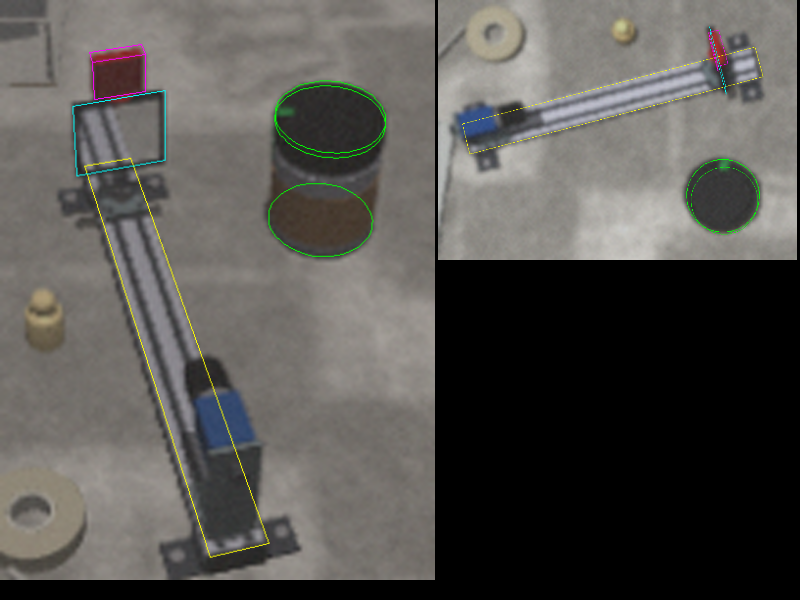

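step_hand(motion=[[[0.033, -0.034, -0.01], [0, 0, 0.03]], [[0.066, -0.068, -0.02], [0, 0, 0.06]], [[0.099, -0.102, -0.03], [0, 0, 0.09]], [[0.132, -0.136, -0.04], [0, 0, 0.12]], [[0.165, -0.17, -0.05], [0, 0, 0.154]]], aperture=0.0)

```text
t: 0.6
position: [0.3454, -0.37, 0.3064]
tool_rot: [-0.0, 0.991, 0.13, -0.0]
wrist_force: [0.8, -0.5, 0.1]
grip_width: 0.143
grasp_force: 0.0
```

Run:
```python
from h import *
s=bot.sense();M=R.from_quat(np.roll(s['tool_rot'],-1)).as_matrix();print(M, M.T@(np.array([.508,.071,.34])-s['position']))
```

```text
[[ 9.65992815e-01  2.58568629e-01 -3.82757785e-04]
 [ 2.58568750e-01 -9.65992808e-01  3.11832247e-04]
 [-2.89111231e-04 -4.00196912e-04 -9.99999878e-01]] [ 0.27110006 -0.38400871 -0.03354253]
```

step_hand(motion=[[[0.027, -0.038, -0.01], [0, 0, 0]], [[0.054, -0.077, -0.02], [0, 0, 0]], [[0.081, -0.115, -0.03], [0, 0, 0]], [[0.108, -0.154, -0.03], [0, 0, 0]], [[0.136, -0.192, -0.03], [0, 0, 0]]])

```text
t: 1.1
position: [0.4268, -0.1495, 0.3366]
tool_rot: [0.0, 0.991, 0.131, 0.0]
wrist_force: [1.1, 0.1, -0.0]
grip_width: -0.008
grasp_force: 0.0
```

step_hand(motion=[[[0.027, -0.038, 0], [0, 0, 0]], [[0.054, -0.077, 0], [0, 0, 0]], [[0.081, -0.115, 0], [0, 0, 0]], [[0.108, -0.154, 0], [0, 0, 0]], [[0.135, -0.192, 0], [0, 0, 0]]])

```text
t: 1.6
position: [0.5072, 0.0709, 0.3361]
tool_rot: [0.0, 0.991, 0.131, -0.0]
wrist_force: [0.7, 0.2, 0.4]
grip_width: 0.0
grasp_force: 0.0
```

step_hand(motion=[[[0, 0, 0], [0, 0, 0]], [[0, 0, 0], [0, 0, 0]]])

```text
t: 1.8
position: [0.5068, 0.07, 0.3357]
tool_rot: [-0.0, 0.991, 0.132, -0.001]
wrist_force: [-0.4, -0.7, -0.2]
grip_width: -0.005
grasp_force: 0.0
```

```bash
python3 - <<'E'
from h import *
import pickle
s=bot.sense();M=R.from_quat(np.roll(s['tool_rot'],-1)).as_matrix();print(M, M.T@(np.array([.508,.071,.34])-s['position']))
c=cam('wrist');pickle.dump(c,open('w1.pkl','wb'));cv2.imwrite('pics/w1.png',cv2.resize(c['image'][:,:,::-1],None,fx=1.56,fy=1.56,interpolation=cv2.INTER_CUBIC))
print(proj(c,[[.508,.071,.112],[.6713,.078,.17]]))
E
```

```text
[[ 9.64961577e-01  2.62388300e-01 -1.23921073e-03]
 [ 2.62388460e-01 -9.64962328e-01 -3.46758803e-05]
 [-1.20489022e-03 -2.91693703e-04 -9.99999232e-01]] [ 0.00139051 -0.0006387  -0.00425223]
[[253.2285045  161.90453609]
 [300.14488155 -27.02267238]]
```

View pics/w1.png

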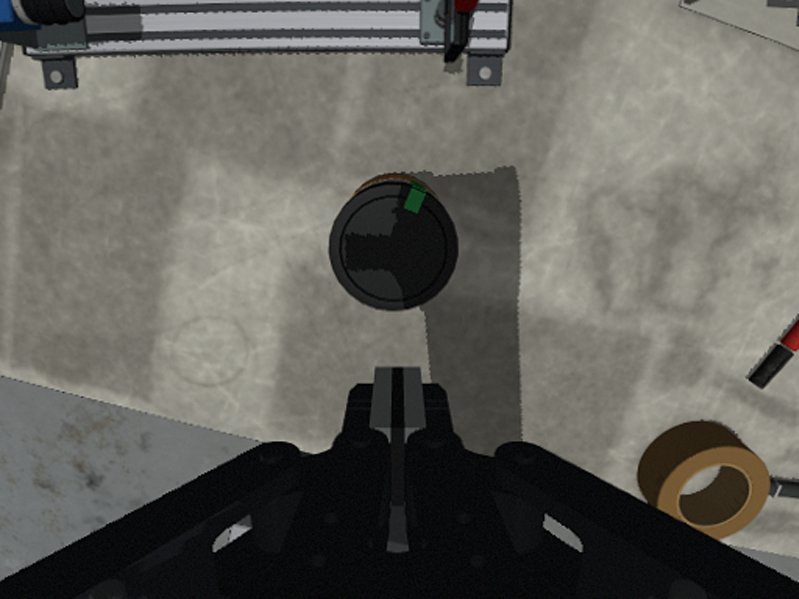

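The wrist view shows the lid circle centred at (394,246) in the enlarged picture and its tick at (415,198). The rail is cut off at the top, so I'll shift forward and up to get tin and station in one frame.

step_hand(motion=[[[0.035, 0, -0.03], [0, 0, 0]], [[0.07, 0, -0.06], [0, 0, 0]], [[0.1, 0.0, -0.08], [0, 0, 0]], [[0.1, 0.0, -0.08], [0, 0, 0]], [[0.1, 0, -0.08], [0, 0, 0]]])

```text
t: 2.35
position: [0.6034, 0.0934, 0.4156]
tool_rot: [0.0, 0.992, 0.13, -0.001]
wrist_force: [-0.7, 0.6, -0.1]
grip_width: 0.0
grasp_force: 0.0
```

```bash
python3 - <<'E'
from h import *
import pickle
c=cam('wrist');pickle.dump(c,open('w2.pkl','wb'));cv2.imwrite('pics/w2.png',cv2.resize(c['image'][:400,:,::-1],None,fx=1.56,fy=1.56,interpolation=cv2.INTER_CUBIC))
E
```

```text
(no output)
```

View pics/w2.png

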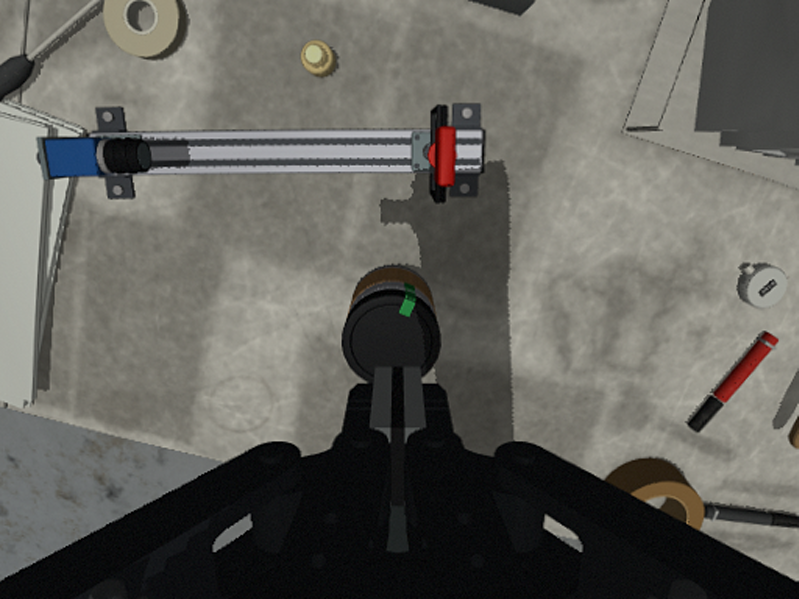

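The second wrist view shows the whole station: rail from (90,150) to (484,150), red knob (436–455, 126–186), lens front near (150,155), lid around (391,338) and tick at (408,300). I'll use the full resolution crop for accurate edges.

Run:
```python
from h import *
import pickle
np.set_printoptions(precision=2,suppress=True,linewidth=150)
c=pickle.load(open('w2.pkl','rb'));im=c['image'][:,:,::-1]
A=cv2.resize(im[62:137,262:317],None,fx=7,fy=7,interpolation=cv2.INTER_CUBIC)
B=cv2.resize(im[165:250,215:285],None,fx=5.5,fy=5.5,interpolation=cv2.INTER_CUBIC)
o=np.zeros((540,785,3),np.uint8);o[:A.shape[0],:A.shape[1]]=A;o[:B.shape[0],395:395+B.shape[1]]=B[:,:390]
for k in range(0,385,70): cv2.line(o,(k,0),(k,6),(0,255,255),1)
cv2.imwrite('pics/w3.png',o)
g=cv2.cvtColor(im,cv2.COLOR_BGR2GRAY).astype(float)
for u in (130,160,190,220,250): print(u,g[78:118,u-2:u+3].mean(1).astype(int))
hsv=cv2.cvtColor(im,cv2.COLOR_BGR2HSV)
gm=(hsv[...,0]>45)&(hsv[...,0]<85)&(hsv[...,1]>120); ys,xs=np.nonzero(gm); print('green',xs.min(),xs.max(),ys.min(),ys.max())
# lid centre from w1
for f in ('w1','w2'):
    d=pickle.load(open(f+'.pkl','rb')); print(f, ray(d,(256,192)))
```

```text
130 [131 130 131 132 133  96 114 159 162 162 166  82  55  59  57  83 173 165 166 164 163 164 165 160 105  54  58  58 101 160 163 164 150 108 105 110 110
 111 111 112]
160 [119 116 114 114 113  85 132 167 163 164 149  73  60  62  69 120 165 168 167 165 165 166 168 144  88  60  61  62 132 164 167 171 135 108 111 112 112
 112 114 116]
190 [119 119 121 123 108 102 151 172 169 171 132  71  67  65  84 150 171 171 169 168 169 170 172 134  79  65  65  65 161 174 175 179 119 114 120 121 120
 117 118 117]
220 [119 119 121 122  97 112 164 178 177 181 121  70  69  67  83 158 172 174 172 171 171 173 179 126  70  68  68  72 167 178 178 181 108 113 119 120 121
 121 121 119]
250 [128 128 127 129 100 115 168 179 179 184 118  71  70  69  96 173 174 176 175 174 173 176 186 137  67  70  71  78 162 179 178 180 105 111 119 119 117
 118 119 120]
green 7 501 69 383
w1 (array([0.58, 0.09, 0.45]), array([-0.29, -0.08, -0.95]))
w2 (array([0.68, 0.11, 0.53]), array([-0.29, -0.08, -0.95]))
```

View pics/w3.png

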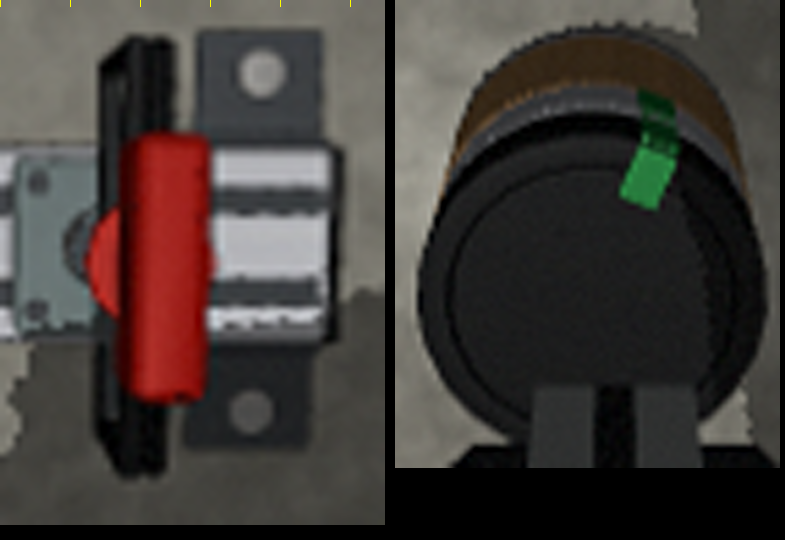

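The crop shows the knob's back top edge from (211,135) to (206,400), the frame ends at rows 37 and 475, and the tick running (640,203)→(664,148) with the stripe going on to (657,92). I can now fit everything from this one view.

Create fit2.py:
```python
from h import *
import pickle
from scipy.optimize import least_squares
np.set_printoptions(precision=4,suppress=True,linewidth=140)
c=pickle.load(open('w2.pkl','rb'))
a=lambda u,v:np.array([262+(u+.5)/7-.5,62+(v+.5)/7-.5])
b=lambda u,v:np.array([215+(u-395+.5)/5.5-.5,165+(v+.5)/5.5-.5])
def W(p,P):
    C,s=np.cos(p[2]),np.sin(p[2]); P=np.atleast_2d(P)
    return np.c_[p[0]+C*P[:,0]-s*P[:,1],p[1]+s*P[:,0]+C*P[:,1],P[:,2]]
L=[(.02,(130,83.)),(.02,(190,82.)),(.02,(250,81.7)),(-.02,(130,110.2)),(-.02,(190,109.6)),(-.02,(250,109.4))]
def ld(p,x,q):
    A,B=proj(c,W(p,[[x,-.05,.022],[x,.33,.022]])); d=(B-A)/np.linalg.norm(B-A); e=np.array(q)-A
    return d[0]*e[1]-d[1]*e[0]
def res(p):
    k=proj(c,W(p,[[.02,-.008,.176],[-.02,-.008,.176],[.036,-.003,.134],[-.036,-.003,.134],[.02,-.053,.022],[-.02,-.053,.022]]))
    o=np.array([a(211,135),a(206,400),a(152,37),a(140,475),a(340,147),a(334,338)])
    e=(k-o); e[2:4,0]*=0; e[4:,0]*=.3
    return np.r_[e.ravel(),[ld(p,*l) for l in L]]
r=least_squares(res,[.6713,.078,.2632]); print('station',r.x); print(r.fun)
th=np.linspace(0,2*np.pi,721)
def tres(q,z=.1125):
    t=[q[0],q[1],q[2]]
    E=proj(c,W(t,np.c_[.043*np.cos(th),.043*np.sin(th),0*th+z-.001])); I=proj(c,W(t,np.c_[.036*np.cos(th),.036*np.sin(th),0*th+z]))
    k=proj(c,W(t,[[.029,0,z],[.043,0,z],[.043,0,.079]]))
    return np.r_[E[:,0].min()-b(418,0)[0],E[:,0].max()-b(767,0)[0],E[:,1].min()-b(0,118)[1],
      I[:,0].min()-b(447,0)[0],I[:,0].max()-b(735,0)[0],I[:,1].min()-b(0,168)[1],
      k[0]-b(640,203),(k[1]-b(665,147)),(k[2]-b(657,95))]
q=least_squares(tres,[.508,.071,-.05]); print('tin',q.x); print(q.fun)
dc=np.array([-np.sin(r.x[2]),np.cos(r.x[2])]); mk=q.x[:2]+.043*np.array([np.cos(q.x[2]),np.sin(q.x[2])]); dm=mk-r.x[:2]
ang=(np.arctan2(dm[1],dm[0])-np.arctan2(dc[1],dc[0]))%(2*np.pi)
print('mark',mk,'dist',np.linalg.norm(dm),'turn',ang/2)
s=bot.sense();M=R.from_quat(np.roll(s['tool_rot'],-1)).as_matrix()
print('tool y yaw',np.arctan2(M[1,1],M[0,1]),'to lid pre', M.T@(np.r_[q.x[:2],.160]-s['position']))
```

```bash
python3 fit2.py
```

```text
station [0.6736 0.0799 0.2513]
[ 0.3262 -1.2516 -0.4155  0.3245  0.     -1.0103  0.      0.0496  0.287   0.1465  0.1197  0.4911 -0.3844  0.6391  0.9627 -0.3482  0.4102
  0.7686]
tin [ 0.511   0.0737 -0.1501]
[ 0.1001 -0.2664  1.9727 -0.1028  0.4645 -1.8522 -0.1433 -1.507  -0.4335 -0.5036  0.4129  1.9738]
mark [0.5535 0.0673] dist 0.12068312102700492 turn 0.712003537882691
tool y yaw -1.309724439792003 to lid pre [-0.0931 -0.0047  0.2554]
```

Create yaw.py:
```python
from h import *
import pickle
exec(open('fit2.py').read().split("L=[")[0])
from scipy.signal import find_peaks
g=cv2.cvtColor(c['image'],cv2.COLOR_RGB2GRAY).astype(float)
g=cv2.GaussianBlur(g,(5,1),0)
pts=[]
for u in range(125,258,4):
    col=g[:,u]; w=118-col; 
    def cen(l,h):
        x=np.arange(l,h); y=np.clip(w[l:h],0,None); return (x*y).sum()/y.sum()
    pts.append((u,(cen(86,97)+cen(99,109))/2))
P=np.array([onz(c,p,.022)[:2] for p in pts]); k=np.polyfit(P[:,1],P[:,0],1); print('w2 yaw',-np.arctan(k[0])); print('resid',np.std(P[:,0]-np.polyval(k,P[:,1])),'line x at y',np.polyval(k,.08))
print('knob/frame pts')
print('frame ends', onz(c,a(152,37),.134),onz(c,a(140,475),.134)); print('knob back', onz(c,a(211,135),.176),onz(c,a(206,400),.176),'front',onz(c,a(131,265),.176))
print('tick',onz(c,b(640,203),.1125),onz(c,b(665,147),.1125),'stripe low',onz(c,b(657,95),.079))
```

```bash
python3 yaw.py
```

Run:
```python
exec(open('yaw.py').read().split("from scipy.signal")[0])
w=pickle.load(open('w1.pkl','rb')); e=lambda u,v:((u+.5)/1.56-.5,(v+.5)/1.56-.5)
print('w1 lid',onz(w,e(394,246),.1125),'tick',onz(w,e(415,198),.1125))
```

```text
w2 yaw 0.25859297715446355
resid 0.00010028319465229842 line x at y 0.6724488467517706
knob/frame pts
frame ends [0.7079 0.0865 0.134 ] [0.6393 0.0687 0.134 ]
knob back [0.6936 0.0771 0.176 ] [0.6566 0.0668 0.176 ] front [0.6727 0.0833 0.176 ]
tick [0.5377 0.0686 0.1125] [0.553  0.0665 0.1125] stripe low [0.5562 0.0686 0.079 ]
w1 lid [0.5124 0.0731 0.1125] tick [0.5466 0.0682 0.1125]
```

step_hand(motion=[[[-0.035, -0.002, 0.03], [0, 0, 0]], [[-0.07, -0.004, 0.06], [0, 0, 0]], [[-0.096, -0.004, 0.1], [0, 0, 0]], [[-0.096, -0.004, 0.15], [0, 0, 0]], [[-0.096, -0.004, 0.2], [0, 0, 0]]])

```text
t: 2.9
position: [0.5077, 0.0721, 0.215]
tool_rot: [0.001, 0.991, 0.13, 0.0]
wrist_force: [1.7, -0.0, 0.3]
grip_width: -0.001
grasp_force: 0.0
```

step_hand(motion=[[[0, 0, 0.035], [0, 0, 0]], [[0, 0, 0.055], [0, 0, 0]], [[0, 0, 0.06], [0, 0, 0]], [[0, 0, 0.06], [0, 0, 0]], [[0, 0, 0.06], [0, 0, 0]]])

```text
t: 3.4
position: [0.5103, 0.0738, 0.1575]
tool_rot: [0.0, 0.991, 0.131, 0.001]
wrist_force: [0.2, 0.2, 0.3]
grip_width: -0.001
grasp_force: 0.0
```

step_hand(motion=[[[0, 0, 0.008], [0, 0, 0]], [[0, 0, 0.014], [0, 0, 0]], [[0, 0, 0.018], [0, 0, 0]], [[0, 0, 0.02], [0, 0, 0]], [[0, 0, 0.022], [0, 0, 0]]])

```text
t: 3.9
position: [0.51, 0.0739, 0.1346]
tool_rot: [0.0, 0.991, 0.131, -0.0]
wrist_force: [-2.2, -0.7, 7.3]
grip_width: -0.0
grasp_force: 4.0
```

step_hand(motion=[[[0, 0, 0.001], [0, 0, 0]], [[0, 0, 0.002], [0, 0, 0]], [[0, 0, 0.003], [0, 0, 0]], [[0, 0, 0.003], [0, 0, 0]], [[0, 0, 0.003], [0, 0, 0]]])

```text
t: 4.4
position: [0.5102, 0.074, 0.1334]
tool_rot: [0.001, 0.991, 0.131, 0.0]
wrist_force: [-7.4, -1.5, 26.1]
grip_width: 0.002
grasp_force: 13.2
```

step_hand(motion=[[[0, 0, 0.0005], [0, 0, 0]], [[0, 0, 0.0005], [0, 0, 0]], [[0, 0, 0.0005], [0, 0, 0]]])

```text
t: 4.7
position: [0.5103, 0.074, 0.1334]
tool_rot: [0.001, 0.991, 0.131, 0.0]
wrist_force: [-9.5, -2.5, 31.5]
grip_width: -0.002
grasp_force: 15.8
```

step_hand(motion=[[[0, 0, -0.01], [0, 0, 0]], [[0, 0, -0.04], [0, 0, 0]], [[0, 0, -0.08], [0, 0, 0]], [[0, 0, -0.12], [0, 0, 0]], [[0, 0, -0.16], [0, 0, 0]]])

```text
t: 5.2
position: [0.5096, 0.0741, 0.2922]
tool_rot: [-0.0, 0.991, 0.131, -0.0]
wrist_force: [1.2, -0.3, 0.1]
grip_width: 0.001
grasp_force: 0.0
```

The lid has stopped hard at 31 N. Now I'll go back to the previous viewing pose and check numerically whether the tin moved.

step_hand(motion=[[[0.03, 0.004, -0.035], [0, 0, 0]], [[0.06, 0.004, -0.07], [0, 0, 0]], [[0.09, 0.004, -0.1], [0, 0, 0]], [[0.096, 0.004, -0.122], [0, 0, 0]], [[0.096, 0.004, -0.122], [0, 0, 0]]])

```text
t: 5.7
position: [0.6057, 0.0961, 0.4156]
tool_rot: [-0.001, 0.991, 0.131, 0.003]
wrist_force: [0.1, 0.8, 0.7]
grip_width: 0.004
grasp_force: 0.0
```

step_hand(motion=[[[0, 0, 0], [0, 0, 0]], [[0, 0, 0], [0, 0, 0]], [[0, 0, 0], [0, 0, 0]]])

```text
t: 6.0
position: [0.6029, 0.0947, 0.4116]
tool_rot: [0.0, 0.991, 0.131, -0.001]
wrist_force: [-0.7, 0.4, 0.3]
grip_width: 0.001
grasp_force: 0.0
```

Create cmp.py:
```python
exec(open('fit2.py').read().split("L=[")[0])
d=cam('wrist');pickle.dump(d,open('w4.pkl','wb')); s=bot.sense(); print(s['position'])
for n,z,(x0,y0,x1,y1) in (('knob',.176,(275,75,300,125)),('tick',.112,(245,180,275,208)),('lid',.112,(222,180,285,230)),('tinbase',.03,(228,168,280,182))):
    t=c['image'][y0:y1,x0:x1]; m=cv2.matchTemplate(d['image'],t,cv2.TM_CCOEFF_NORMED); _,v,_,l=cv2.minMaxLoc(m)
    P=onz(c,(x0,y0),z); zn=z-(.005 if n in('tick','lid') else 0); print(n,v,np.array(l)-(x0,y0),'shift mm',1e3*(onz(d,l,zn)-P)[:2])
A=c['image'][165:250,215:285,::-1];B=d['image'][165:250,215:285,::-1]
cv2.imwrite('pics/w4.png',cv2.resize(np.hstack([A,B]),None,fx=5.6,fy=5.6,interpolation=cv2.INTER_CUBIC))
```

```bash
python3 cmp.py
```

```text
[0.603  0.0948 0.4118]
knob 0.9610525369644165 [2 0] shift mm [-0.4435 -0.2898]
tick 0.9468810558319092 [ 1 -1] shift mm [0.5582 0.2327]
lid 0.9745529294013977 [ 1 -1] shift mm [0.486  0.2598]
tinbase 0.9884433746337891 [1 0] shift mm [ 0.4359 -0.3688]
```

View pics/w4.png

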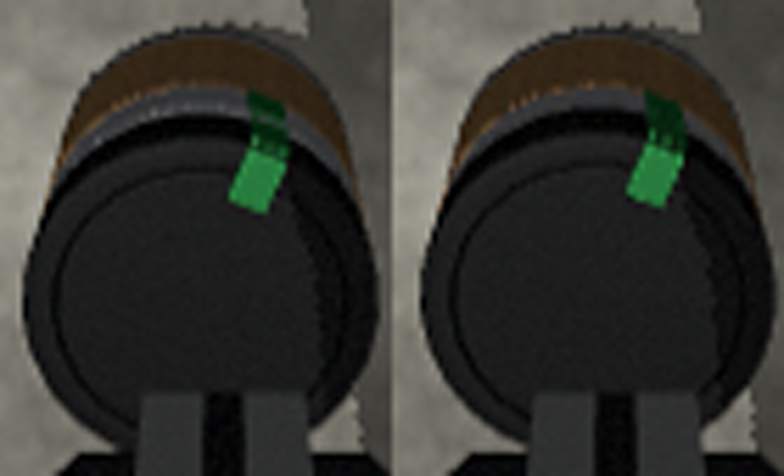

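The bright gap under the skirt has closed (right half), and the tin is unmoved within 0.5 mm. Next is the knob.

step_hand(motion=[[[0.03, 0.017, 0.03], [0, 0, 0]], [[0.0627, 0.0353, 0.05], [0, 0, 0]], [[0.0627, 0.0353, 0.09], [0, 0, 0]], [[0.0627, 0.0353, 0.14], [0, 0, 0]], [[0.0627, 0.0353, 0.17], [0, 0, 0]]], aperture=1.0)

```text
t: 6.55
position: [0.6714, 0.0766, 0.2382]
tool_rot: [0.0, 0.991, 0.131, -0.003]
wrist_force: [-0.4, -0.1, 0.4]
grip_width: 0.848
grasp_force: 0.0
```

step_hand(motion=[[[0, 0, 0], [0, 0, 0]], [[0, 0, 0], [0, 0, 0]], [[0, 0, 0], [0, 0, 0]]])

```text
t: 6.85
position: [0.6748, 0.0777, 0.2455]
tool_rot: [-0.0, 0.991, 0.131, 0.002]
wrist_force: [-0.9, 0.9, 0.1]
grip_width: 1.0
grasp_force: 0.0
```

Run:
```python
from h import *
s=bot.sense();M=R.from_quat(np.roll(s['tool_rot'],-1)).as_matrix();print('yaw',np.arctan2(M[1,1],M[0,1]),M.T@(np.array([.6727,.0772,.170])-s['position']))
```

```text
yaw -1.3080855947985452 [-2.42764139e-03 -5.98704781e-05  7.55063621e-02]
```

Descend, close, and correct yaw slightly (−0.004 is negligible).

step_hand(motion=[[[-0.002, 0, 0.035], [0, 0, 0]], [[-0.002, 0, 0.06], [0, 0, 0]], [[-0.002, 0, 0.075], [0, 0, 0]], [[-0.002, 0, 0.075], [0, 0, 0]], [[-0.002, 0, 0.075], [0, 0, 0]]])

```text
t: 7.35
position: [0.6725, 0.0771, 0.1695]
tool_rot: [-0.0, 0.991, 0.131, 0.001]
wrist_force: [0.5, 0.5, 0.1]
grip_width: 1.002
grasp_force: 0.0
```

step_hand(motion=[[[0, 0, 0], [0, 0, 0]], [[0, 0, 0], [0, 0, 0]], [[0, 0, 0], [0, 0, 0]], [[0, 0, 0], [0, 0, 0]], [[0, 0, 0], [0, 0, 0]]], aperture=0.0)

```text
t: 7.85
position: [0.6715, 0.0769, 0.168]
tool_rot: [-0.0, 0.991, 0.131, 0.0]
wrist_force: [-2.0, 6.4, 5.0]
grip_width: 0.148
grasp_force: 6.1
```

step_hand(motion=[[[0, 0, 0], [0, 0, 0]], [[0, 0, 0], [0, 0, 0]], [[0, 0, 0], [0, 0, 0]], [[0, 0, 0], [0, 0, 0]], [[0, 0, 0], [0, 0, 0]]])

```text
t: 8.35
position: [0.6714, 0.0772, 0.1681]
tool_rot: [-0.0, 0.991, 0.131, 0.0]
wrist_force: [-2.7, 0.8, 4.6]
grip_width: 0.131
grasp_force: 59.5
```

Run:
```python
from h import *
s=bot.sense();M=R.from_quat(np.roll(s['tool_rot'],-1)).as_matrix();print('yaw',np.arctan2(M[1,1],M[0,1]),s['position'],s['wrist_torque'])
```

```text
yaw -1.3076786327126284 [0.67141621 0.07724569 0.1681057 ] [ 0.29316035  0.50114199 -0.02078019]
```

step_hand(motion=[[[0, 0, 0], [0, 0, -0.08]], [[0.0003, 0, 0], [0, 0, -0.16]], [[0.0005, 0, 0], [0, 0, -0.24]], [[0.0006, 0, 0], [0, 0, -0.32]], [[0.0007, 0, 0], [0, 0, -0.4]]])

```text
t: 8.85
position: [0.6725, 0.0769, 0.1681]
tool_rot: [0.0, 0.945, 0.327, 0.0]
wrist_force: [-1.8, 1.5, 3.9]
grip_width: 0.132
grasp_force: 59.4
```

step_hand(motion=[[[0.0001, 0, 0], [0, 0, -0.08]], [[0.0002, 0, 0], [0, 0, -0.16]], [[0.0003, 0, 0], [0, 0, -0.24]], [[0.0004, 0, 0], [0, 0, -0.306]], [[0.0004, 0, 0], [0, 0, -0.306]]])

```text
t: 9.35
position: [0.6733, 0.077, 0.1681]
tool_rot: [0.0, 0.885, 0.466, 0.001]
wrist_force: [0.6, 1.2, 4.8]
grip_width: 0.13
grasp_force: 59.3
```

step_hand(motion=[[[0, 0, 0], [0, 0, 0]], [[0, 0, 0], [0, 0, 0]], [[0, 0, 0], [0, 0, 0]], [[0, 0, 0], [0, 0, 0]], [[0, 0, 0], [0, 0, 0]]])

```text
t: 9.85
position: [0.6732, 0.077, 0.1681]
tool_rot: [0.0, 0.885, 0.465, 0.001]
wrist_force: [3.9, 0.0, 2.8]
grip_width: 0.132
grasp_force: 59.2
```

Create chk.py:
```python
from h import *
import pickle
s=bot.sense();M=R.from_quat(np.roll(s['tool_rot'],-1)).as_matrix();y=np.arctan2(M[1,1],M[0,1]);print('yaw',y,'turned',y+1.3077,s['position'],s['wrist_force'],s['wrist_torque'],s['grasp_force'])
for n in('side','top','wrist'):
    c=cam(n);pickle.dump(c,open('f_'+n+'.pkl','wb'))
```

```bash
python3 chk.py
```

```text
yaw -0.6025294467204613 turned 0.7051705532795388 [0.67319461 0.07696888 0.16810134] [3.91031931 0.02741925 2.79521709] [-0.02782433 -0.88329409 -0.10616602] 59.24869000911713
```

```bash
python3 -c "
from workcell import bot, vision
print(bot.close_job())"
```

```text
the job is handed in; nothing more can be done
None
```

I pressed the lid down to its hard stop at 31 N, the tin staying put within 0.5 mm, then turned the mirror about 0.705 rad from park (target 0.708 from the images) and handed in at about 10 s, still gripping the knob; I had no inspection-camera picture, so the reflection itself is unchecked.

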